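# Find the unlocked incubator lid and push it open

### The job

Three of the four lids on the test incubator are locked because their bays are still running; one bay is finished and its lid is free, but nothing outside shows which. Press the lids in turn with the fingertips on the ribbed strip at the back, never forcing one that holds firm, until you find the one that rocks; press its strip down so that the front edge rises, then push that edge up and over towards the back until the lid stands fully open, upright or leaning back. Only touch and push: take neither a lid nor anything else between the fingers, leave the cassettes and the things round about where they are, and finish with the hand clear.

Things in the scene. Friction and masses are not known exactly. Their poses are not given: they have to be found in the camera images.
- incubator: Four-bay cassette incubator, fixed: light grey case 156 (x) x 396 (y) x 95 mm (z), dark rails on top. Origin: centre of its underside; x to its rear (away from the robot), y left, z up. Four identical blue-grey lids, 94 mm apart along y, lie flush in its top; three are locked by hidden bolts, the free one differs every time. Under each lid's rear is an open well 60 mm deep.
- lid_1 (a joint): Angle of the far left lid (122 front to back x 84 x 6 mm) on its pin along y at incubator x +15, z 92 mm. 0 shut; grows as its rear is pressed down and its front edge rises and goes over to the rear; 1.57 upright, stop 1.75. If free: 2 to 5 N on the ribs tips it, and its stiff hinge (0.05 N m) keeps it where it is left. If locked: under 0.04 rad, about 1 mm at the ribs.
- lid_1_pad (a point): Centre of the four dark ribs (press strip) on the upper face of the far left lid, 29 mm behind its pin and 17 mm ahead of its rear edge; moves with the lid. Lid shut: incubator x +44, y +141, z 95 mm.
- lid_1_edge (a point): Middle of the front edge of the far left lid at half its thickness, 76 mm ahead of its pin; moves with the lid. x points along the lid to its rear edge, z out of its upper face. Lid shut: incubator x -61, y +141, z 92 mm.
- lid_2 (a joint): Angle of the second from left lid (122 front to back x 84 x 6 mm) on its pin along y at incubator x +15, z 92 mm. 0 shut; grows as its rear is pressed down and its front edge rises and goes over to the rear; 1.57 upright, stop 1.75. If free: 2 to 5 N on the ribs tips it, and its stiff hinge (0.05 N m) keeps it where it is left. If locked: under 0.04 rad, about 1 mm at the ribs.
- lid_2_pad (a point): Centre of the four dark ribs (press strip) on the upper face of the second from left lid, 29 mm behind its pin and 17 mm ahead of its rear edge; moves with the lid. Lid shut: incubator x +44, y +47, z 95 mm.
- lid_2_edge (a point): Middle of the front edge of the second from left lid at half its thickness, 76 mm ahead of its pin; moves with the lid. x points along the lid to its rear edge, z out of its upper face. Lid shut: incubator x -61, y +47, z 92 mm.
- lid_3 (a joint): Angle of the third from left lid (122 front to back x 84 x 6 mm) on its pin along y at incubator x +15, z 92 mm. 0 shut; grows as its rear is pressed down and its front edge rises and goes over to the rear; 1.57 upright, stop 1.75. If free: 2 to 5 N on the ribs tips it, and its stiff hinge (0.05 N m) keeps it where it is left. If locked: under 0.04 rad, about 1 mm at the ribs.
- lid_3_pad (a point): Centre of the four dark ribs (press strip) on the upper face of the third from left lid, 29 mm behind its pin and 17 mm ahead of its rear edge; moves with the lid. Lid shut: incubator x +44, y -47, z 95 mm.
- lid_3_edge (a point): Middle of the front edge of the third from left lid at half its thickness, 76 mm ahead of its pin; moves with the lid. x points along the lid to its rear edge, z out of its upper face. Lid shut: incubator x -61, y -47, z 92 mm.
- lid_4 (a joint): Angle of the far right lid (122 front to back x 84 x 6 mm) on its pin along y at incubator x +15, z 92 mm. 0 shut; grows as its rear is pressed down and its front edge rises and goes over to the rear; 1.57 upright, stop 1.75. If free: 2 to 5 N on the ribs tips it, and its stiff hinge (0.05 N m) keeps it where it is left. If locked: under 0.04 rad, about 1 mm at the ribs.
- lid_4_pad (a point): Centre of the four dark ribs (press strip) on the upper face of the far right lid, 29 mm behind its pin and 17 mm ahead of its rear edge; moves with the lid. Lid shut: incubator x +44, y -141, z 95 mm.
- lid_4_edge (a point): Middle of the front edge of the far right lid at half its thickness, 76 mm ahead of its pin; moves with the lid. x points along the lid to its rear edge, z out of its upper face. Lid shut: incubator x -61, y -141, z 92 mm.
- cassette_1: White test cassette 20 x 70 x 5 mm lying loose in the far left bay, along the incubator's y, 31 mm below the lid's underside; origin: centre of its underside. Stays where it lies.
- cassette_2: White test cassette 20 x 70 x 5 mm lying loose in the second from left bay, along the incubator's y, 31 mm below the lid's underside; origin: centre of its underside. Stays where it lies.
- cassette_3: White test cassette 20 x 70 x 5 mm lying loose in the third from left bay, along the incubator's y, 31 mm below the lid's underside; origin: centre of its underside. Stays where it lies.
- cassette_4: White test cassette 20 x 70 x 5 mm lying loose in the far right bay, along the incubator's y, 31 mm below the lid's underside; origin: centre of its underside. Stays where it lies.
- timer: Bench timer, white, 62 x 62 x 15 mm, loose, right of the incubator; origin: centre of its underside. Bystander.
- green_bottle: Small white dropper bottle with a green label, 29 mm across, 71 mm high, loose, right of the incubator; origin: centre of its underside. Bystander.
- red_bottle: Small white dropper bottle with a red cap, 29 mm across, 71 mm high, loose, right of the incubator; origin: centre of its underside. Bystander.
- marker_pen: White marker pen with a black cap, 135 mm long, 17 mm thick, lying loose in front of the incubator; origin: middle of its underside. Bystander.

How it is judged:
On the way, in this order (a step that is already met when the one before it is completed fails the run):
1. the free lid has been rocked: its front edge has risen (value of joint any of lid_1, lid_2, lid_3, lid_4 above 0.15 rad), for 0.1 s.
2. that lid has been pushed up to upright or beyond (value of joint any of lid_1, lid_2, lid_3, lid_4 above 1.5 rad), for 0.2 s.
At the end, for the whole second after the job is handed in: One lid stands open at more than 1.5 rad (upright or leaning back) and at rest, the other three are shut (under 0.1 rad), every cassette is within 20 mm and every bystander within 30 mm of where it was, and the robot touches nothing (((value of joint lid_1 above 1.5 rad and velocity of joint lid_1 between -0.1 and 0.1 rad/s and value of joint each of lid_2, lid_3, lid_4 below 0.1 rad) or (value of joint lid_2 above 1.5 rad and velocity of joint lid_2 between -0.1 and 0.1 rad/s and value of joint each of lid_1, lid_3, lid_4 below 0.1 rad) or (value of joint lid_3 above 1.5 rad and velocity of joint lid_3 between -0.1 and 0.1 rad/s and value of joint each of lid_1, lid_2, lid_4 below 0.1 rad) or (value of joint lid_4 above 1.5 rad and velocity of joint lid_4 between -0.1 and 0.1 rad/s and value of joint each of lid_1, lid_2, lid_3 below 0.1 rad)) and distance of each of cassette_1, cassette_2, cassette_3, cassette_4 from where it was at the start of the episode below 0.02 m and distance of each of timer, green_bottle, red_bottle, marker_pen from where it was at the start of the episode below 0.03 m).
It fails at once if a lid or the incubator is forced: the robot presses on it with more than 50 N (contact force between any of the fingers, the arm and incubator above 50 N).
It fails at once if a lid is taken between the fingers: the grasp point lies within the thickness of a lid's front part ((x of the grasp point in the frame of lid_1_edge between -0.003 and 0.08 m and y of the grasp point in the frame of lid_1_edge between -0.045 and 0.045 m and z of the grasp point in the frame of lid_1_edge between -0.004 and 0.004 m) or (x of the grasp point in the frame of lid_2_edge between -0.003 and 0.08 m and y of the grasp point in the frame of lid_2_edge between -0.045 and 0.045 m and z of the grasp point in the frame of lid_2_edge between -0.004 and 0.004 m) or (x of the grasp point in the frame of lid_3_edge between -0.003 and 0.08 m and y of the grasp point in the frame of lid_3_edge between -0.045 and 0.045 m and z of the grasp point in the frame of lid_3_edge between -0.004 and 0.004 m) or (x of the grasp point in the frame of lid_4_edge between -0.003 and 0.08 m and y of the grasp point in the frame of lid_4_edge between -0.045 and 0.045 m and z of the grasp point in the frame of lid_4_edge between -0.004 and 0.004 m)).
It fails at once if a cassette is carried or pushed more than 20 mm (distance of any of cassette_1, cassette_2, cassette_3, cassette_4 from where it was at the start of the episode above 0.02 m).
It fails at once if a bystander (timer, bottles, marker pen) is carried, lifted or pushed more than 30 mm (distance of any of timer, green_bottle, red_bottle, marker_pen from where it was at the start of the episode above 0.03 m).
It also fails if it takes over 48 s, if anything falls off the work surface, if the arm or the gripper's body presses on something with over 40 N, if the wrist force passes 120 N, or if a joint passes its speed limit or range.

### The arm

A 6-joint arm with a two-finger parallel gripper is mounted at the origin on a cart in front of the work surface, level with it; the furniture and walls round the work are solid. World frame = base frame: x ahead of the robot, y to its left, z up, the work surface at z = 0. Lengths are in m, angles in rad, forces in N, time in s.
With the tool pointing down it reaches from about 0.35 to 0.925 m from the base axis. Payload 6.4 kg.
Tool frame: the origin (TCP) lies midway between the tips of the shut fingers; the grasp point (between the pads) lies 19 mm behind it; y points along the fingers, x is the direction in which the jaws open and shut, and the axes are right-handed (so a half turn about y gives the same grasp; the last joint's range is limited). The gripper opens to 85 mm and grips with 20 to 120 N. Pads are 22 mm wide; open, the fingers measure 114 mm over their backs; the gripper's body (76 mm by 85 mm) begins 54 mm behind the grasp point. The pads swing forward as they close: fully open they stand 13 mm farther back than shut.
Start: joints at [-1.316, 0.245, 1.558, -0, 1.339, -0.174], TCP at [0.27, -0.591, 0.231] pointing down, gripper open.
Joint ranges: [-3.13, 3.13], [-1.02, 2.26], [0.13, 2.54], [-0.95, 4.09], [0.21, 2.88], [-2.74, 2.74]. Speed limits (rad/s): [2.57, 2.57, 3.14, 3.14, 3.14, 3.14].

### API

Orientations are given as a unit quaternion [x, y, z, w].
In Python, from station import env gives the robot as it stands. The module is installed in compiled form; this text tells all that it offers.
- The arm moves only by the tool drive_tool, never from a script. Its argument "rows" is text: rows parted by semicolons, each of 7 numbers parted by spaces: the turn, a rotation vector about the tool's x, y, z in rad, then the shift along the tool's x, y, z in mm, then the closure, from -1 (fully open) to 1 (shut), so that 0 is half open. A call has 1 to 12 rows; each row shifts and turns the pose as measured when the row begins, along the tool's axes as they then stand; what a row does not reach is not made up. A row lasts 1/12 s, in which the tool goes at most 41.7 mm and 7.16 degrees, less where a joint would pass 70% of its speed; a pose out of reach is approached as far as the arm can. A call is refused whole if a number of a shift passes 41.7 or a number of a turn 0.125, either way. A call with a gripper value outside its range is refused whole. The fingers move at their own pace and stop on an object; the grip force is fixed at half the most. Time passes only in rows, so rows that do not move let the fingers close. It gives the time, the measured TCP pose, the force and the opening at its end, in the units of the state.
- env.get_obs(): the state, without advancing time (a new reading comes with each control period).
- env.get_image(name): name is "scene" or "side" or "wrist"; returns a dict with "image" (480x640x3 uint8, red, green, blue), "z_map" (480x640 float32, m along the optical axis (not along the pixel's ray), 0 where there is no reading), "mtx" (3x3 intrinsics, pixels), "cam_to_world" (4x4, takes a point from camera to world coordinates). Camera axes: x right, y up, looking along -z (the intrinsics and any distortion apply to the point x, -y, -z); pixel columns grow to the right and rows downward; lengths in m; the calibration is good to about 2 mm. A picture is of the moment at which its call begins.
- env.close_job(): hands the job in, once; it reports no verdict.
The state is a dict: "time_s": time; "joint_pos": joint angles; "qd": joint speeds; "effort": joint torques, N m; "eef_pos": TCP position; "tcp_rot": TCP orientation; "wrist_force": force on the tool from outside, world axes, zero at the start; "wrist_torque": the same for the moment, N m; "width": opening from 0.0 (shut) to 1.0 (fully open).
Only numpy, scipy, OpenCV 4.12 (cv2) and the standard library are available. Lean on these libraries where they do the work, as an engineer would, in place of code of your own. Each camera call takes 0.05 s, during which the arm holds its last target.

## Working session

There is one attempt and no reset: what is moved stays moved. The work goes in short steps, Python scripts to look and compute and a tool call to move; the robot and the scene stay as the last step left them, time stands still between calls to the robot, and variables do not carry over. Pictures are saved under pics/ and viewed, and the job is handed in when it is done.

Besides the shell and the picture viewer there is one more tool, called as name(argument=value, ...), one argument or row to a line, values as JSON. drive_tool: Moves the arm, as the interface text tells. Its arguments: {"type":"object","properties":{"rows":{"type":"string"}},"required":["rows"]}

```bash
mkdir -p pics
python3 - <<'E'
from station import env
import cv2,numpy as np
o=env.get_obs(); print(o)
for n in ("scene","side","wrist"):
    d=env.get_image(n); cv2.imwrite(f"pics/{n}0.png",d["image"][:,:,::-1]); np.savez(f"{n}0.npz",**d); print(n,d["mtx"],d["cam_to_world"])
E
```

```text
{'time_s': 0.0, 'joint_pos': array([-1.31611870e+00,  2.45793609e-01,  1.55900669e+00, -1.15975605e-05,
        1.33869778e+00, -1.74081475e-01]), 'qd': array([ 0.00016452, -0.00086972,  0.00012252,  0.00032104,  0.00116767,
       -0.00108604]), 'effort': array([-2.64488417e-04, -4.29514897e+01, -3.26127541e+01, -6.81574375e-05,
        5.37795349e-03,  7.48439732e-06]), 'eef_pos': array([ 0.27010484, -0.59061375,  0.23019735]), 'tcp_rot': array([-0.5944713 ,  0.38268057, -0.38168484,  0.59537899]), 'wrist_force': array([ 0.05193783,  0.54110803, -0.35279826]), 'wrist_torque': array([ 0.05283659, -0.01459006, -0.0207487 ]), 'width': 1.0043754542361119}
scene [[485.72878832   0.         328.57279908]
 [  0.         485.72878832 241.35403581]
 [  0.           0.           1.        ]] [[ 0.65017597  0.32795951 -0.68535667 -0.2200157 ]
 [-0.7597628   0.28732329 -0.58327164 -0.71149754]
 [ 0.00562945  0.89993771  0.43598214  0.52874685]
 [ 0.          0.          0.          1.        ]]
side [[576.67869122   0.         316.86289276]
 [  0.         576.67869122 241.92671289]
 [  0.           0.           1.        ]] [[-0.77683754  0.37526984 -0.5056639  -0.12665027]
 [-0.62965344 -0.45304525  0.63109947  0.70361301]
 [ 0.00774396  0.80865478  0.58823251  0.83879328]
 [ 0.          0.          0.          1.        ]]
wrist [[362.87843108   0.         326.24881055]
 [  0.         362.87843108 240.37870904]
 [  0.           0.           1.        ]] [[ 0.41666135  0.86325372  0.28493216  0.34156375]
 [-0.90906035  0.39621972  0.12891549 -0.55764609]
 [-0.00160896 -0.31273464  0.94983917  0.37324076]
 [ 0.          0.          0.          1.        ]]
```

View pics/scene0.png

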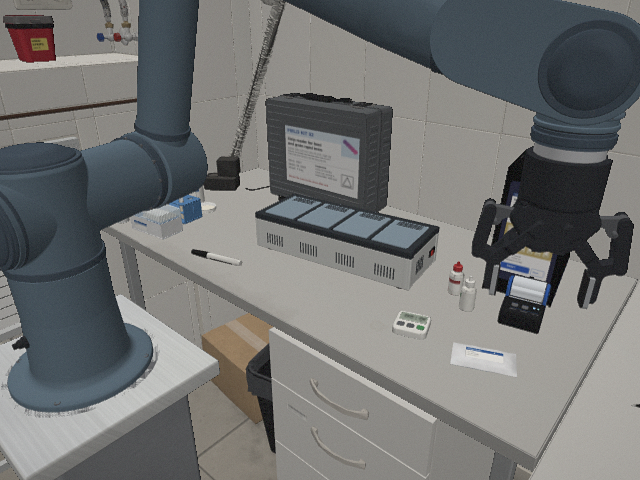

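View pics/side0.png

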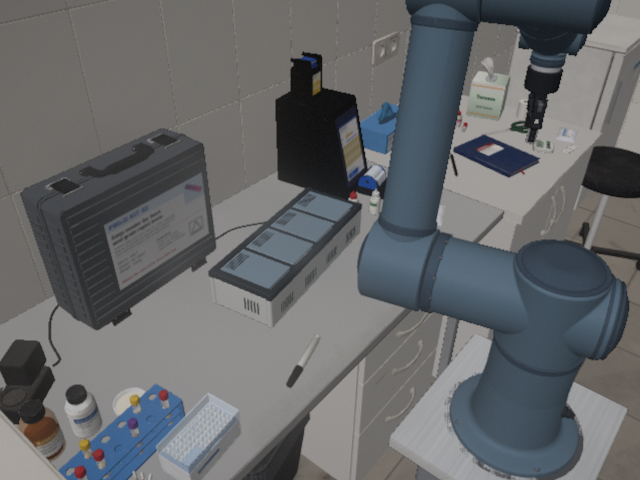

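View pics/wrist0.png

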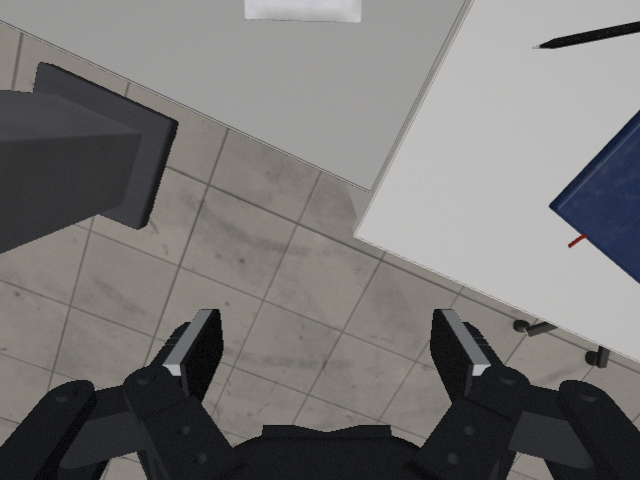

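The scene view shows the incubator at about (345,240) px with four blue-grey lids, a pen at (215,257), and the bottles and timer at its right. The side view shows it at (290,255). Next I'll find the lid centres.

```bash
cat > h.py <<'E'
import numpy as np,cv2
def world(d):
    z=d["z_map"];K=d["mtx"];T=d["cam_to_world"]
    v,u=np.mgrid[:z.shape[0],:z.shape[1]]
    P=np.stack([(u-K[0,2])/K[0,0]*z,-(v-K[1,2])/K[1,1]*z,-z],-1)
    W=P@T[:3,:3].T+T[:3,3]; W[z<=0]=np.nan
    return W
def proj(d,p):
    K=d["mtx"];T=d["cam_to_world"];c=T[:3,:3].T@(np.asarray(p)-T[:3,3])
    return K[0,0]*c[0]/-c[2]+K[0,2],K[1,1]*c[1]/c[2]+K[1,2]
E
python3 - <<'E'
from h import *
for n in ("scene","side"):
    d=dict(np.load(n+"0.npz")); W=world(d); im=d["image"].astype(int)
    m=(im[...,2]-im[...,0]>15)&(W[...,2]>0.08)&(W[...,2]<0.11)&(W[...,0]>.3)
    m=cv2.morphologyEx(m.astype(np.uint8),cv2.MORPH_OPEN,np.ones((3,3)))
    k,l,s,c=cv2.connectedComponentsWithStats(m)
    for i in range(1,k):
        if s[i,4]>150:
            w=np.nanmedian(W[l==i],0); 
            uv=np.argwhere(l==i)[:,::-1].astype(np.float32)
            box=cv2.minAreaRect(W[l==i][:,:2].astype(np.float32))
            print(n,s[i],c[i],W[l==i].mean(0).round(4),box)
    # incubator top dark/all points
    t=(W[...,2]>.085)&(W[...,2]<.105)&(W[...,0]>.35)&(W[...,0]<.95)&(abs(W[...,1])<.6)
    t=cv2.morphologyEx(t.astype(np.uint8),cv2.MORPH_OPEN,np.ones((3,3)))
    k,l,s,c=cv2.connectedComponentsWithStats(t); i=1+s[1:,4].argmax()
    print(n,"top",cv2.minAreaRect(W[l==i][:,:2].astype(np.float32)),np.median(W[l==i][:,2]))
    im2=d["image"][:,:,::-1]; x,y,w,h=s[i,:4]
    cr=im2[y-30:y+h+40,x-20:x+w+30]; cv2.imwrite(f"pics/{n}_crop.png",cv2.resize(cr,None,fx=2.5,fy=2.5,interpolation=cv2.INTER_CUBIC))
    t=(W[...,2]>.01)&(W[...,2]<.08)&(W[...,0]>.3)&(W[...,0]<.9)&(W[...,1]>-.7)&(W[...,1]<.6)
    k,l,s,c=cv2.connectedComponentsWithStats(t.astype(np.uint8))
    for i in range(1,k):
        if s[i,4]>60: print('obj',s[i],W[l==i].mean(0).round(3))
E
```

```text
scene [266 196  53  23 572] [290.8513986  208.16783217] [0.541  0.0546 0.095 ] ((0.5522233843803406, 0.058028098195791245), (0.12342587113380432, 0.08724198490381241), 10.046378135681152)
scene [300 205  52  23 633] [324.31437599 216.56398104] [ 0.5549 -0.0389  0.095 ] ((0.5657773017883301, -0.034734293818473816), (0.12051290273666382, 0.08441220968961716), 9.993337631225586)
scene [335 215  55  23 714] [360.3487395  225.64845938] [ 0.5687 -0.1318  0.0949] ((0.5790317058563232, -0.12762004137039185), (0.12040014564990997, 0.08624222874641418), 9.9226713180542)
scene [373 220  54  28 794] [398.49118388 234.94080605] [ 0.5834 -0.2216  0.0949] ((0.5929371118545532, -0.21840010583400726), (0.11896228790283203, 0.08388660103082657), 9.177291870117188)
scene top ((0.5738128423690796, -0.08109688758850098), (0.16139817237854004, 0.3968937397003174), 8.756080627441406) 0.09474229147626068
obj [203 146  53  44 995] [0.719 0.521 0.043]
obj [ 269  172  119   40 1840] [0.755 0.131 0.056]
obj [ 130  186   86   50 1834] [0.409 0.36  0.038]
obj [ 256  218  183   72 5069] [ 0.515 -0.132  0.046]
obj 
[... 841 characters left out ...]
.0963] ((0.5529213547706604, 0.05865553021430969), (0.12205813080072403, 0.08828657120466232), 7.9018120765686035)
side top ((0.5758681893348694, -0.07964171469211578), (0.16094587743282318, 0.3987443745136261), 9.057330131530762) 0.09616087182735766
obj [360 125  29  27 475] [ 0.767 -0.691  0.043]
obj [ 277  156  110   57 2914] [ 0.695 -0.409  0.046]
obj [ 209  209  152  118 3575] [0.516 0.005 0.047]
obj [  50  227  166  103 3917] [0.746 0.208 0.048]
obj [287 334  33  52 410] [0.364 0.131 0.015]
obj [   0  349   54   75 1886] [0.674 0.506 0.046]
obj [  58  384  183   96 9382] [0.414 0.421 0.052]
obj [  64  391   37   45 1047] [0.543 0.477 0.049]
obj [ 18 410  47  49 949] [0.547 0.537 0.05 ]
```

```bash
cat >> h.py <<'E'
from scipy.spatial.transform import Rotation as Rn
C=np.array([.574,-.0797,0.]);YAW=np.radians(8.9)
Ri=Rn.from_euler('z',YAW).as_matrix()
def inc(p): return (np.asarray(p)-C)@Ri
def wld(p): return C+Ri@np.asarray(p)
E
python3 - <<'E'
from h import *
from station import env
o=env.get_obs(); R=Rn.from_quat(o["tcp_rot"]).as_matrix(); print(R.round(3))
for n in ("scene","side"):
    d=dict(np.load(n+"0.npz")); W=world(d)
    I=inc(W)
    cam=inc(d["cam_to_world"][:3,3]); print('cam',cam)
    for zlo in (.03,.08,.12,.16,.2,.25,.3,.35):
        m=(I[...,2]>zlo)&(I[...,2]<zlo+.02)&(I[...,0]>.09)&(I[...,0]<.35)&(abs(I[...,1])<.28)
        P=I[m]
        for lo in np.arange(-.28,.28,.07):
            q=P[(P[:,1]>lo)&(P[:,1]<=lo+.07)]
            if len(q)>10: print(n,zlo,lo.round(2),len(q),'minx',np.percentile(q[:,0],3).round(3))
E
```

```text
[[ 0.416 -0.     0.909]
 [-0.909  0.001  0.416]
 [-0.001 -1.     0.   ]]
cam [-0.88220128 -0.50134814  0.52874685]
scene 0.03 -0.28 47 minx 0.307
scene 0.03 -0.21 172 minx 0.314
scene 0.03 -0.14 166 minx 0.326
scene 0.03 -0.07 140 minx 0.336
scene 0.03 0.0 157 minx 0.184
scene 0.03 0.07 36 minx 0.183
scene 0.03 0.14 51 minx 0.19
scene 0.03 0.21 68 minx 0.198
scene 0.08 -0.28 115 minx 0.305
scene 0.08 -0.21 186 minx 0.314
scene 0.08 -0.14 168 minx 0.325
scene 0.08 -0.07 157 minx 0.337
scene 0.08 0.0 242 minx 0.183
scene 0.08 0.07 148 minx 0.184
scene 0.08 0.14 142 minx 0.19
scene 0.08 0.21 124 minx 0.197
scene 0.12 -0.28 196 minx 0.304
scene 0.12 -0.21 186 minx 0.313
scene 0.12 -0.14 171 minx 0.324
scene 0.12 -0.07 156 minx 0.336
scene 0.12 0.0 257 minx 0.183
scene 0.12 0.07 156 minx 0.183
scene 0.12 0.14 145 minx 0.191
scene 0.12 0.21 131 minx 0.198
scene 0.16 -0.28 211 minx 0.304
scene 0.16 -0.21 206 minx 0.314
scene 0.16 -0.14 179 minx 0.325
scene 0.16 -0.07 165 minx 0.336
scene 0.16 0.0 277 minx 0.183
scene 0.16 0.07 165 minx 0.183
scene 0.16 0.14 149 minx 0.19
scene 0.16 0.21 138
[... 1872 characters left out ...]
.07 209 minx 0.186
side 0.2 0.14 235 minx 0.193
side 0.2 0.21 283 minx 0.2
side 0.25 -0.28 150 minx 0.306
side 0.25 -0.21 163 minx 0.317
side 0.25 -0.14 188 minx 0.327
side 0.25 -0.07 148 minx 0.337
side 0.25 0.0 61 minx 0.181
side 0.25 0.07 235 minx 0.184
side 0.25 0.14 252 minx 0.191
side 0.25 0.21 306 minx 0.199
side 0.3 -0.28 157 minx 0.305
side 0.3 -0.21 168 minx 0.317
side 0.3 -0.14 188 minx 0.326
side 0.3 -0.07 188 minx 0.338
side 0.3 0.0 40 minx 0.24
side 0.3 0.07 305 minx 0.222
side 0.3 0.14 322 minx 0.216
side 0.3 0.21 469 minx 0.22
side 0.35 -0.28 166 minx 0.305
side 0.35 -0.21 191 minx 0.316
side 0.35 -0.14 201 minx 0.327
side 0.35 -0.07 198 minx 0.338
side 0.35 0.0 23 minx 0.347
```

View pics/scene_crop.png

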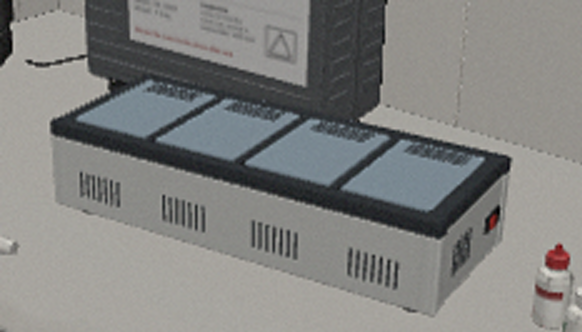

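View pics/side_crop.png

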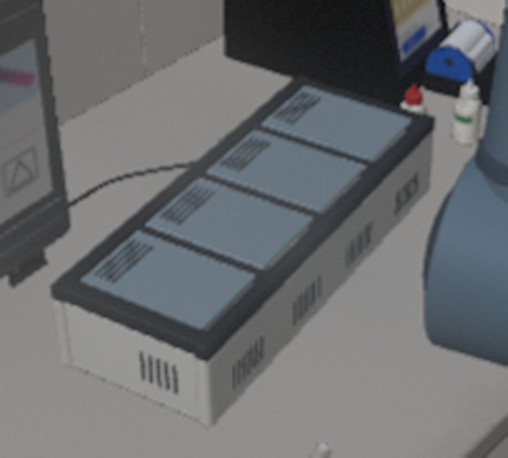

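Incubator centre is about (0.574, −0.080) with yaw 8.9°. The case behind starts 182 mm behind its centre, so there is room. I'll turn, close the fingers, and move towards lid 4.

drive_tool(
  rows="0 0.09 0 0 0 0 1; 0 0.09 0 0 0 0 1; 0 0.09 0 0 0 0 1; 0 0 0 -34 0 25 1; 0 0 0 -34 0 25 1; 0 0 0 -34 0 25 1; 0 0 0 -34 0 25 1; 0 0 0 -34 0 25 1; 0 0 0 -34 0 25 1; 0 0 0 -34 0 25 1; 0 0 0 -34 0 25 1; 0 0 0 0 0 0 1",
)

```text
time_s: 1.15
eef_pos: [0.4261, -0.2912, 0.2255]
tcp_rot: [-0.531, 0.468, -0.462, 0.535]
wrist_force: [-0.2, -0.4, 0.0]
width: -0.002
```

```bash
cat > st.py <<'E'
from h import *
from station import env
import sys
o=env.get_obs(); R=Rn.from_quat(o["tcp_rot"]).as_matrix()
print("t",o["time_s"],"tcp inc",(inc(o["eef_pos"])*1000).round(1),"w",round(o["width"],2),"F",o["wrist_force"].round(1))
Rr=Ri.T@R; print((Rr).round(3).tolist(), "q",o["joint_pos"].round(2))
if len(sys.argv)>3:
    t=np.array([float(a) for a in sys.argv[1:4]])/1000
    d=R.T@(wld(t)-o["eef_pos"]); print("delta tool mm",(d*1000).round(1))
    # align rotation: tool x=-y_inc, y=-z, z=+x_inc
    G=Ri@np.array([[0,0,1],[-1,0,0],[0,-1,0]]).astype(float)
    print("rotvec",Rn.from_matrix(R.T@G).as_rotvec().round(3))
E
python3 st.py 44 -141 120
```

```text
t 1.15 tcp inc [-178.9 -186.1  225.5] w -0.0 F [-0.2 -0.4  0. ]
[[-0.019, -0.002, 1.0], [-1.0, 0.009, -0.019], [-0.009, -1.0, -0.002]] q [-0.82 -0.06  1.9   0.    1.31  0.61]
delta tool mm [-48.2 105.6 222.2]
rotvec [ 0.002 -0.019 -0.009]
```

drive_tool(
  rows="0 -0.01 -0.009 -6 4 29 1; 0 -0.01 0 -6 8 29 1; 0 0 0 -6 12 29 1; 0 0 0 -6 12 29 1; 0 0 0 -6 14 29 1; 0 0 0 -6 14 29 1; 0 0 0 -6 14 29 1; 0 0 0 -6 14 25 1; 0 0 0 0 0 0 1",
)

```text
time_s: 1.9
eef_pos: [0.6534, -0.2026, 0.1279]
tcp_rot: [0.54, -0.458, 0.459, -0.537]
wrist_force: [0.1, -0.2, -0.1]
width: -0.001
```

```bash
python3 st.py 44 -141 101
```

```text
t 1.9 tcp inc [  59.5 -133.7  127.9] w -0.0 F [ 0.1 -0.2 -0.1]
[[0.005, -0.002, 1.0], [-1.0, -0.003, 0.005], [0.003, -1.0, -0.002]] q [-0.46  0.42  1.53 -0.    1.19  0.95]
delta tool mm [  7.1  26.9 -15.4]
rotvec [0.002 0.005 0.003]
```

drive_tool(
  rows="0 0 0 4 10 -8 1; 0 0 0 3 10 -7 1; 0 0 0 0 4 0 1; 0 0 0 0 0 0 1; 0 0 0 0 0 0 1",
)

```text
time_s: 2.32
eef_pos: [0.6352, -0.2144, 0.1001]
tcp_rot: [0.54, -0.46, 0.458, -0.536]
wrist_force: [0.4, 0.0, -0.1]
width: -0.001
```

```bash
python3 st.py 44 -141 97
python3 - <<'E'
from station import env
import cv2,numpy as np
a=env.get_image("scene")["image"][150:310,220:480]; b=env.get_image("wrist")["image"]
a=cv2.resize(a,(640,394),interpolation=cv2.INTER_CUBIC)
cv2.imwrite("pics/a1.png",a[:,:,::-1]); cv2.imwrite("pics/b1.png",b[:,:,::-1])
E
```

```text
t 2.3167 tcp inc [  39.7 -142.5  100.1] w -0.0 F [ 0.4  0.  -0.1]
[[0.004, -0.006, 1.0], [-1.0, -0.002, 0.004], [0.002, -1.0, -0.006]] q [-0.49  0.43  1.58 -0.01  1.14  0.92]
delta tool mm [-1.5  3.1  4.4]
rotvec [0.006 0.004 0.002]
```

View pics/a1.png

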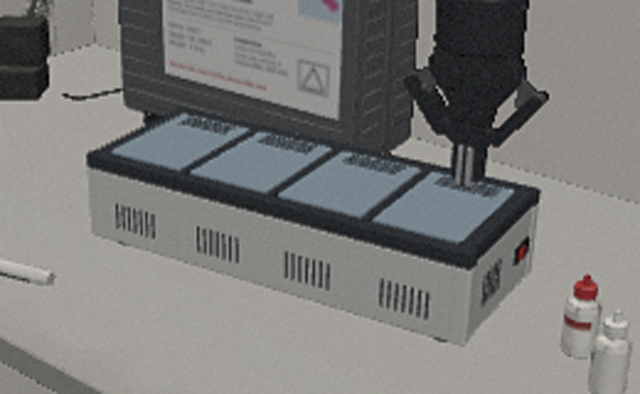

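View pics/b1.png

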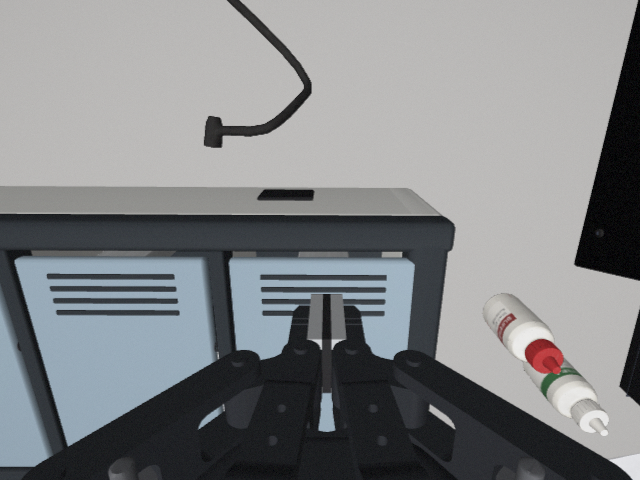

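The wrist view shows the fingertips at (325,300) over lid 4's ribs (260–386, 277–320), lined up with it. I'll press gently.

drive_tool(
  rows="0 0 0 -1 2 4 1; 0 0 0 0 2 0 1; 0 0 0 0 1 0 1; 0 0 0 0 1 0 1; 0 0 0 0 1 0 1",
)

```text
time_s: 2.83
eef_pos: [0.6415, -0.2136, 0.0965]
tcp_rot: [0.54, -0.457, 0.46, -0.537]
wrist_force: [-1.1, -0.1, -1.0]
width: -0.004
```

```bash
python3 st.py 44 -141 90
```

```text
t 2.8333 tcp inc [  46.  -142.7   96.5] w -0.0 F [-1.1 -0.1 -1. ]
[[0.004, -0.0, 1.0], [-1.0, -0.006, 0.004], [0.006, -1.0, -0.0]] q [-0.49  0.44  1.57 -0.01  1.13  0.93]
delta tool mm [-1.8  6.4 -2. ]
rotvec [0.    0.004 0.006]
```

drive_tool(
  rows="0 0 0 0 1.5 0 1; 0 0 0 0 1.5 0 1; 0 0 0 0 1.5 0 1",
)

```text
time_s: 3.08
eef_pos: [0.6418, -0.2136, 0.0947]
tcp_rot: [0.54, -0.457, 0.46, -0.536]
wrist_force: [-5.3, 2.5, 10.7]
width: 0.001
```

drive_tool(
  rows="0 0 0 0 2 0 1; 0 0 0 0 2 0 1; 0 0 0 0 2 0 1",
)

```text
time_s: 3.33
eef_pos: [0.6419, -0.2136, 0.0947]
tcp_rot: [0.541, -0.458, 0.459, -0.536]
wrist_force: [-5.8, 2.3, 10.9]
width: 0.001
```

Lid 4 held firm at 11 N with no travel, so it's locked. Next is lid 3.

drive_tool(
  rows="0 0 0 0 -8 -2 1; 0 0 0 -10 -4 0 1; 0 0 0 -30 0 0 1; 0 0 0 -30 0 0 1; 0 0 0 -24 0 0 1; 0 0 0 0 0 0 1; 0 0 0 0 0 0 1",
)

```text
time_s: 3.92
eef_pos: [0.6246, -0.1162, 0.1091]
tcp_rot: [0.54, -0.457, 0.461, -0.536]
wrist_force: [-0.3, 0.2, 0.3]
width: 0.003
```

```bash
python3 st.py 44 -47 97
```

```text
t 3.9167 tcp inc [ 44.3 -43.9 109.1] w 0.0 F [-0.3  0.2  0.3]
[[0.003, -0.001, 1.0], [-1.0, -0.007, 0.003], [0.007, -1.0, -0.001]] q [-0.36  0.34  1.68 -0.01  1.12  1.06]
delta tool mm [ 3.  12.1 -0.3]
rotvec [0.001 0.003 0.007]
```

drive_tool(
  rows="0 0 0.005 3 6 0 1; 0 0 0 0 6 0 1; 0 0 0 0 2 0 1; 0 0 0 0 1.5 0 1; 0 0 0 0 1.5 0 1; 0 0 0 0 1.5 0 1; 0 0 0 0 1.5 0 1",
)

```text
time_s: 4.5
eef_pos: [0.6267, -0.1207, 0.0947]
tcp_rot: [-0.536, 0.462, -0.459, 0.538]
wrist_force: [-4.4, 4.0, 10.9]
width: -0.002
```

drive_tool(
  rows="0 0 0 0 2 0 1; 0 0 0 0 2 0 1",
)

```text
time_s: 4.67
eef_pos: [0.627, -0.1208, 0.0947]
tcp_rot: [-0.535, 0.464, -0.458, 0.538]
wrist_force: [-8.0, 5.1, 14.9]
width: 0.002
```

Lid 3 is locked too: 11–15 N and no travel. Next is lid 2.

drive_tool(
  rows="0 0 0 0 -8 -2 1; 0 0 0 -10 -4 0 1; 0 0 0 -28 0 0 1; 0 0 0 -28 0 0 1; 0 0 0 -24 0 0 1; 0 0 0 0 0 0 1; 0 0 0 0 0 0 1",
)

```text
time_s: 5.25
eef_pos: [0.6119, -0.0322, 0.1084]
tcp_rot: [-0.533, 0.465, -0.461, 0.536]
wrist_force: [-0.7, 0.1, 0.2]
width: 0.0
```

```bash
python3 st.py 44 47 97
```

```text
t 5.25 tcp inc [ 44.8  41.1 108.4] w 0.0 F [-0.7  0.1  0.2]
[[-0.012, -0.0, 1.0], [-1.0, 0.007, -0.012], [-0.007, -1.0, -0.0]] q [-0.24  0.3   1.73  0.01  1.11  1.18]
delta tool mm [-5.8 11.4 -0.9]
rotvec [ 0.    -0.012 -0.007]
```

drive_tool(
  rows="0 -0.01 -0.005 -6 6 -1 1; 0 0 0 0 6 0 1; 0 0 0 0 2 0 1; 0 0 0 0 1.5 0 1; 0 0 0 0 1.5 0 1; 0 0 0 0 1.5 0 1; 0 0 0 0 1.5 0 1",
)

```text
time_s: 5.83
eef_pos: [0.6111, -0.0272, 0.0947]
tcp_rot: [-0.535, 0.464, -0.459, 0.537]
wrist_force: [-5.7, 3.2, 11.7]
width: -0.001
```

drive_tool(
  rows="0 0 0 0 2 0 1; 0 0 0 0 2 0 1",
)

```text
time_s: 6.0
eef_pos: [0.6111, -0.0272, 0.0947]
tcp_rot: [-0.535, 0.466, -0.457, 0.536]
wrist_force: [-8.6, 3.3, 16.2]
width: -0.002
```

Lid 2 is locked as well. That leaves lid 1.

drive_tool(
  rows="0 0 0 0 -8 -2 1; 0 0 0 -12 -4 0 1; 0 0 0 -30 0 0 1; 0 0 0 -30 0 0 1; 0 0 0 -24 0 0 1; 0 0 0 0 0 0 1; 0 0 0 0 0 0 1",
)

```text
time_s: 6.58
eef_pos: [0.5953, 0.0691, 0.1077]
tcp_rot: [-0.533, 0.468, -0.46, 0.535]
wrist_force: [0.0, 0.1, 0.4]
width: -0.001
```

```bash
python3 st.py 44 141 97
```

```text
t 6.5833 tcp inc [ 44.  143.7 107.7] w -0.0 F [0.  0.1 0.4]
[[-0.016, -0.005, 1.0], [-1.0, 0.01, -0.016], [-0.01, -1.0, -0.005]] q [-0.08  0.27  1.77  0.01  1.11  1.35]
delta tool mm [ 2.8 10.7  0.1]
rotvec [ 0.005 -0.016 -0.01 ]
```

drive_tool(
  rows="0 -0.015 -0.008 3 6 0 1; 0 0 0 0 5 0 1; 0 0 0 0 2 0 1; 0 0 0 0 1.5 0 1; 0 0 0 0 1.5 0 1; 0 0 0 0 1.5 0 1; 0 0 0 0 1.5 0 1",
)

```text
time_s: 7.17
eef_pos: [0.5972, 0.0639, 0.0879]
tcp_rot: [0.537, -0.462, 0.459, -0.536]
wrist_force: [-0.5, 1.7, 3.4]
width: -0.001
```

drive_tool(
  rows="0 0 0 0 2 0 1; 0 0 0 0 2 0 1",
)

```text
time_s: 7.33
eef_pos: [0.5977, 0.0632, 0.0842]
tcp_rot: [0.536, -0.462, 0.46, -0.536]
wrist_force: [-0.8, 0.1, 3.9]
width: 0.002
```

```bash
python3 st.py 44 141 80
```

```text
t 7.3333 tcp inc [ 45.6 137.5  84.2] w 0.0 F [-0.8  0.1  3.9]
[[-0.004, -0.002, 1.0], [-1.0, 0.002, -0.004], [-0.002, -1.0, -0.002]] q [-0.08  0.31  1.77  0.    1.06  1.34]
delta tool mm [-3.4  4.2 -1.6]
rotvec [ 0.002 -0.004 -0.002]
```

Lid 1 rocks: 3.9 N and the tip is already about 11 mm down. I'll press further so the front edge rises well.

drive_tool(
  rows="0 0 0 0 2 -1 1; 0 0 0 0 2.5 -1 1; 0 0 0 0 2.5 -1 1; 0 0 0 0 2.5 0 1; 0 0 0 0 2.5 0 1; 0 0 0 0 2.5 0 1",
)

```text
time_s: 7.83
eef_pos: [0.5964, 0.0618, 0.0694]
tcp_rot: [-0.536, 0.46, -0.462, 0.537]
wrist_force: [1.4, -0.1, 2.6]
width: 0.004
```

```bash
python3 st.py 44 141 70;  python3 - <<'E'
from station import env
import cv2,numpy as np
a=env.get_image("scene")["image"][130:310,200:480]; b=env.get_image("side")["image"][150:350,180:480]
a=cv2.resize(a,None,fx=2,fy=2,interpolation=cv2.INTER_CUBIC);b=cv2.resize(b,None,fx=2,fy=2,interpolation=cv2.INTER_CUBIC)
cv2.imwrite("pics/a2.png",a[:,:,::-1]); cv2.imwrite("pics/b2.png",b[:,:,::-1])
E
```

```text
t 7.8333 tcp inc [ 44.1 136.4  69.4] w 0.0 F [ 1.4 -0.1  2.6]
[[-0.004, 0.003, 1.0], [-1.0, -0.001, -0.004], [0.001, -1.0, 0.003]] q [-0.09  0.32  1.78  0.    1.03  1.33]
delta tool mm [-4.6 -0.6 -0.1]
rotvec [-0.003 -0.004  0.001]
```

View pics/a2.png

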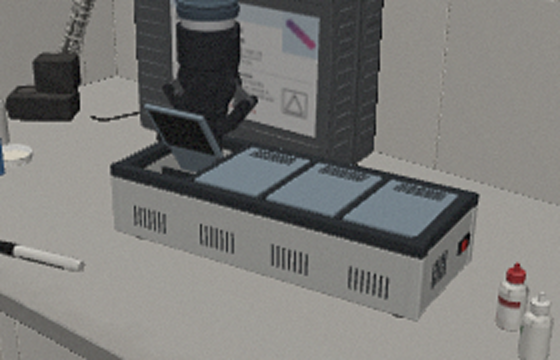

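View pics/b2.png

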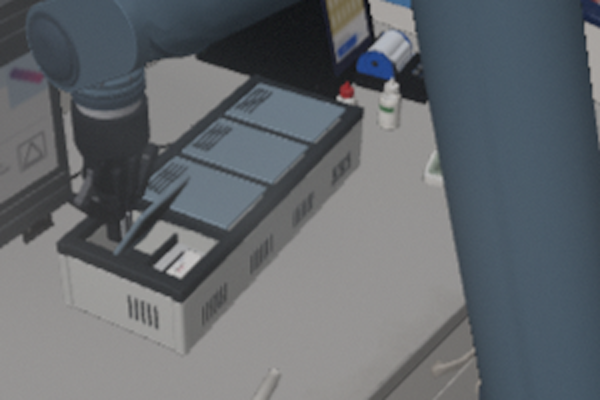

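Both views show lid 1 tilted to about 55°, with the fingertips behind it in the well. The scene crop puts the lid at (190,140). I'll retreat up and go over to its front.

drive_tool(
  rows="0 0 0 0 -8 2 1; 0 0 0 -2 -25 2 1; 0 0 0 -3 -40 0 1; 0 0 0 0 -40 0 1; 0 0 0 0 -30 0 1; 0 0 0 0 0 -25 1; 0 0 0 0 0 -35 1; 0 0 0 0 0 -35 1; 0 0 0 0 0 -25 1; 0 0 0 0 0 0 1",
)

```text
time_s: 8.77
eef_pos: [0.4717, 0.0493, 0.2175]
tcp_rot: [0.54, -0.464, 0.457, -0.533]
wrist_force: [-0.9, -0.3, -0.1]
width: 0.001
```

```bash
python3 st.py -72 141 128;  python3 - <<'E'
from station import env
from h import *
b=env.get_image("side");a=env.get_image("scene")
W=world(b);I=inc(W);im=b["image"].astype(int)
m=(abs(I[...,1]-.141)<.048)&(I[...,2]>.105)&(I[...,2]<.17)&(abs(I[...,0])<.08)
P=I[m]; print(len(P))
for n,d in(("side",b),("scene",a)):
    J=inc(world(d)); mm=(abs(J[...,1]-.141)<.046)&(J[...,2]>.1)&(J[...,2]<.178)&(abs(J[...,0])<.06); Q=J[mm]
    if len(Q)>20:
        i=Q[:,2].argsort()[-8:]; print(n,len(Q),(Q[i]*1000).round(0).tolist()); print(np.polyfit(Q[:,2],Q[:,0],1), Q[:,2].min())
c=cv2.resize(b["image"][150:350,180:480],None,fx=2,fy=2); cv2.imwrite("pics/b3.png",c[:,:,::-1])
E
```

```text
t 8.7667 tcp inc [-81.1 143.3 217.5] w 0.0 F [-0.9 -0.3 -0.1]
[[-0.003, -0.015, 1.0], [-1.0, 0.002, -0.003], [-0.002, -1.0, -0.015]] q [-0.13 -0.16  2.   -0.    1.31  1.29]
delta tool mm [ 2.4 89.3 10.5]
rotvec [ 0.015 -0.003 -0.002]
295
side 311 [[-20.0, 156.0, 160.0], [-23.0, 135.0, 160.0], [-22.0, 125.0, 161.0], [-24.0, 116.0, 161.0], [-21.0, 160.0, 161.0], [-23.0, 129.0, 161.0], [-20.0, 180.0, 161.0], [-22.0, 168.0, 162.0]]
[-0.54641711  0.06393462] 0.10007414705657736
scene 547 [[-21.0, 126.0, 158.0], [-26.0, 159.0, 158.0], [-24.0, 169.0, 158.0], [-23.0, 116.0, 158.0], [-21.0, 112.0, 158.0], [-23.0, 139.0, 158.0], [-24.0, 101.0, 159.0], [-24.0, 176.0, 159.0]]
[-0.55752081  0.0615996 ] 0.10000007813758766
```

View pics/b3.png

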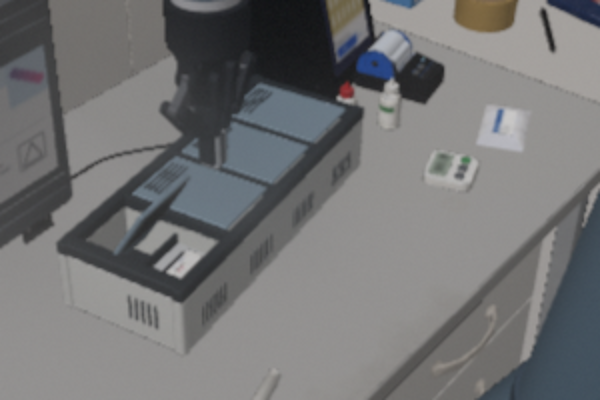

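Fitted from depth in both views, lid 1 stays at about 1.07 rad with its edge near (−23, 160) mm. I'll come down in front of it and push.

drive_tool(
  rows="0.01 0 0 2 30 3 1; 0 0 0 0 30 3 1; 0 0 0 0 22 3 1; 0 0 0 0 0 0 1; 0 0 0 0 0 12 1; 0 0 0 0 0 12 1; 0 0 0 0 0 12 1; 0 0 0 0 0 10 1; 0 0 0 0 0 8 1; 0 0 0 0 0 0 1",
)

```text
time_s: 9.7
eef_pos: [0.5489, 0.0573, 0.1392]
tcp_rot: [-0.536, 0.46, -0.461, 0.537]
wrist_force: [0.0, 0.5, -0.4]
width: 0.001
```

```bash
python3 st.py 3 141 132
```

```text
t 9.7 tcp inc [ -3.6 139.2 139.2] w 0.0 F [ 0.   0.5 -0.4]
[[-0.002, 0.001, 1.0], [-1.0, 0.0, -0.002], [-0.0, -1.0, 0.001]] q [-0.1   0.12  1.88  0.    1.14  1.32]
delta tool mm [-1.8  7.2  6.6]
rotvec [-0.001 -0.002 -0.   ]
```

drive_tool(
  rows="0 0 0 0 0 4 1; 0 0 0 0 0 4 1; 0 0 0 0 0 2 1; 0 0 0 0 0 0 1; 0 0 0 0 0 0 1",
)

```text
time_s: 10.12
eef_pos: [0.5599, 0.059, 0.1402]
tcp_rot: [-0.537, 0.46, -0.46, 0.537]
wrist_force: [-0.3, -0.3, 0.0]
width: -0.002
```

```bash
python3 st.py -60 141 132;  cat > lid.py <<'E'
from station import env
from h import *
import sys
k=sys.argv[1]
b=env.get_image("side");a=env.get_image("scene")
for n,d in(("side",b),("scene",a)):
    J=inc(world(d)); im=d["image"].astype(int)
    mm=(abs(J[...,1]-.141)<.04)&(J[...,2]>.105)&(J[...,2]<.165)&(abs(J[...,0]-.01)<.04)&(im[...,2]-im[...,0]>8); Q=J[mm]
    if len(Q)>20:
        p=np.polyfit(Q[:,2],Q[:,0],1); print(n,len(Q),"theta",np.pi/2+np.arctan(p[0]),"x at 92",np.polyval(p,.092),"zmax",np.percentile(Q[:,2],99))
a=cv2.resize(a["image"][130:310,200:480],None,fx=2,fy=2); b=cv2.resize(b["image"][150:350,180:480],None,fx=2,fy=2)
cv2.imwrite(f"pics/a{k}.png",a[:,:,::-1]);cv2.imwrite(f"pics/b{k}.png",b[:,:,::-1])
E
python3 lid.py 4
```

```text
t 10.1167 tcp inc [  7.5 139.2 140.2] w -0.0 F [-0.3 -0.3  0. ]
[[-0.002, 0.0, 1.0], [-1.0, -0.0, -0.002], [0.0, -1.0, 0.0]] q [-0.1   0.14  1.85  0.    1.15  1.32]
delta tool mm [ -1.7   8.1 -67.5]
rotvec [-0.    -0.002  0.   ]
side 81 theta 1.6772083812120644 x at 92 0.014989422477351433 zmax 0.16487932760692747
scene 74 theta 1.660129644288149 x at 92 0.013056943836124792 zmax 0.16480178275267143
```

View pics/b4.png

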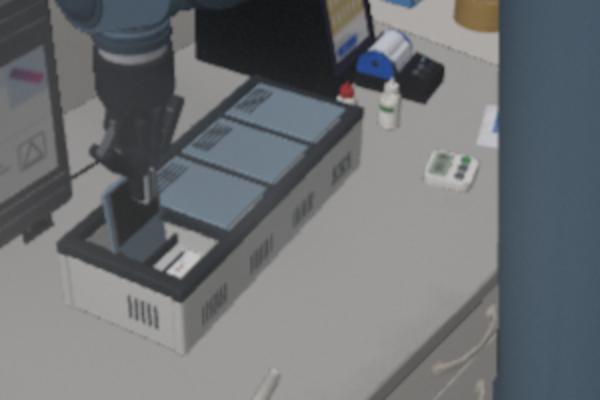

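View pics/a4.png

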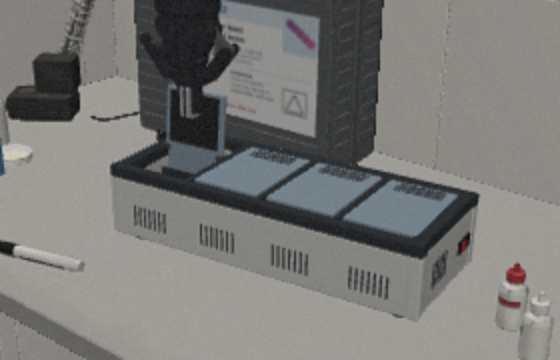

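The lid now leans back slightly, at about 1.67 rad (scene crop (197,120)). I'll back the hand off towards the robot and up.

drive_tool(
  rows="0 0 0 0 0 -8 1; 0 0 0 0 0 -20 1; 0 0 0 0 0 -30 1; 0 0 0 0 -10 -30 1; 0 0 0 0 -30 -10 1; 0 0 0 0 -40 0 1; 0 0 0 0 -30 0 1; 0 0 0 0 0 0 1; 0 0 0 0 0 0 1; 0 0 0 0 0 0 1",
)

```text
time_s: 11.05
eef_pos: [0.4512, 0.0435, 0.2508]
tcp_rot: [0.537, -0.461, 0.459, -0.536]
wrist_force: [-1.1, -0.2, 0.5]
width: -0.001
```

```bash
python3 st.py -60 141 132; python3 lid.py 5
python3 - <<'E'
from h import *
from station import env
a=env.get_image("scene")["image"].astype(int); b=np.load("scene0.npz")["image"].astype(int)
for nm,(r0,r1,c0,c1) in dict(pen=(240,272,185,248),bottles=(255,318,443,485),timer=(305,345,388,435)).items():
    print(nm,(abs(a-b).max(2)>40)[r0:r1,c0:c1].sum())
E
```

```text
t 11.05 tcp inc [-102.2  140.7  250.8] w -0.0 F [-1.1 -0.2  0.5]
[[-0.002, -0.003, 1.0], [-1.0, 0.001, -0.002], [-0.001, -1.0, -0.003]] q [-0.15 -0.25  2.02 -0.    1.38  1.26]
delta tool mm [ -0.2 118.6  42.6]
rotvec [ 0.003 -0.002 -0.001]
side 81 theta 1.656851302501573 x at 92 0.015573237385113098 zmax 0.1645538182271143
scene 81 theta 1.6816773956595958 x at 92 0.012254490277491068 zmax 0.16493187915454768
pen 0
bottles 41
timer 0
```

View pics/b5.png

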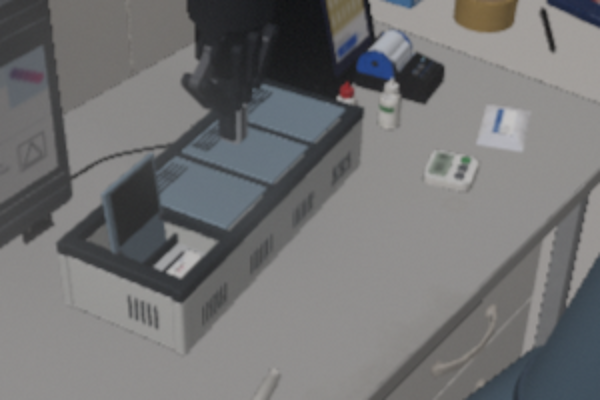

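View pics/a5.png

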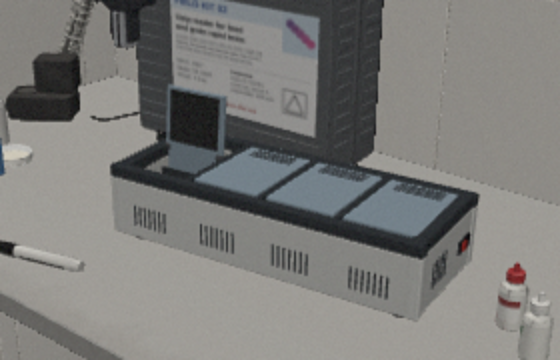

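The lid stays open at about 1.67 rad. The hand is clear, the other lids are shut, and the bystanders look in place. Handing in.

Run:
```python
from station import env
print(env.close_job())
```

```text
the job is handed in; nothing more can be done
None
```

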